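# Hang a coated plate on the drying rail and slide it to the collar

## Task

The red coated plate leaning on the small stand has a wire hanger with two hooks and a black grip tab. Hang it by both hooks on the steel drying rail, centred on the green band, then, keeping it hooked, slide it along the rail until it just touches the orange collar, without pushing the collar along, and leave it hanging there, still, let go. Leave the gauge, the cell tray and the bin of plugs where they are.

Things in the scene. Friction and masses are not known exactly. Their poses are not given: they have to be found in the camera images.
- hanger: Loose rigid hanger, 0.28 kg. Red plate 120 (y) x 6 (x) x 75 (z) mm; origin: middle of its lower edge, z up the plate. Above it two hooks of 5 mm wire at y = -30 and +30 mm: throat 21 mm wide in x, mouth down, roof an inverted V, free lip on the -x side, flared to x = -20, lowest at z = 102 mm; closed side at x = +13 mm. It starts leaning 0.5 rad, top to the stand's -x.
- hook_seat (a point): Point of the hanger midway between the two hooks, 113 mm above its origin: where the rail's axis lies when the hanger rests on the rail. The bar gets there only under the lips, from the hanger's -x: the gap between lips and plate is 27 mm high (10 to 38 mm below this point). Outer sides of the hooks are 32.5 mm either side of it along y. Axes as the hanger's.
- grip_tab (a point): Grip point in the hanger's black tab, 155 mm above the hanger's origin, 42 mm above hook_seat. The tab is 10 mm thick (hanger's x), 32 mm wide (y), and reaches from z = 132 to 175 mm of the hanger; below it a steel bridge joins the hooks (z 124 to 132 mm). Take it with the fingers closing along the hanger's x and pointing down the plate, the TCP at this point.
- rail: Drying rail, fixed for the episode: a round steel bar 12 mm in diameter and 430 mm long along its y axis, axis 160 mm above the bench, open from above, on two aluminium posts (22 x 16 mm, 168 mm tall) at y = -215 and +215 mm. Origin on the bench under the middle of the bar.
- load_mark (a point): Centre, on the bar's axis, of the 60 mm long green band painted on the rail, 100 mm from the rail's middle towards its +y; axes as the rail's. The hanger is to be hooked on with its middle within 30 mm of this point.
- collar: Orange stop collar on the rail, 32 mm in diameter, 18 mm long, small black thumbscrew on top. Origin on the bar's axis in the face that looks to the rail's +y, towards the green band; axes as the rail's; the collar lies on its -y side. The hanger touches it when hook_seat is 32.5 mm from this point along the rail. It is snug on the bar: a push of more than about 9 N shifts it.
- stand: Small aluminium stand, fixed for the episode. Origin on the bench under its foot (120 x 120 mm); a back 80 mm wide and 68 mm high leans 0.5 rad towards its -x, with a ledge and a 10 mm lip at the bottom. The plate's lower edge rests on the ledge about 20 mm to +x of the origin and 35 mm above the bench, give or take 8 mm along y.
- gauge: Orange and black hand-held thickness gauge lying on the bench, 190 x 75 x 26 mm, origin on its underside, about 10 mm from the middle. Not to be disturbed.
- cell_tray: Dark red cell tray with round cells, 130 x 200 x 36 mm (orange pins to 56 mm), origin in the middle of its underside. Not to be disturbed.
- plug_bin: Blue open bin of orange plugs, 100 x 80 x 35 mm, origin in the middle of its underside. Not to be disturbed.
Not all that is in view belongs to the job. Leave any blue or purple look-alike of the hanger alone.

How it is judged:
On the way, in this order (a step that is already met when the one before it is completed fails the run):
1. both hooks down over the rail at the green band (hanger's middle within 30 mm of the band's middle) (z of hook_seat in the frame of load_mark between -0.004 and 0.006 m and x of hook_seat in the frame of load_mark between -0.008 and 0.008 m and angle between hanger's own z axis and vertical below 0.2 rad and angle between the y axis of hanger and the y axis of rail, either way round below 0.15 rad and y of hook_seat in the frame of load_mark between -0.03 and 0.03 m), for 0.2 s.
2. slid, still hooked, to a few centimetres from the collar (z of hook_seat in the frame of load_mark between -0.004 and 0.006 m and x of hook_seat in the frame of load_mark between -0.008 and 0.008 m and angle between hanger's own z axis and vertical below 0.2 rad and angle between the y axis of hanger and the y axis of rail, either way round below 0.15 rad and y of hook_seat in the frame of collar between 0.04 and 0.085 m), for 0.04 s.
3. still hooked, the hanger touches the collar (z of hook_seat in the frame of load_mark between -0.004 and 0.006 m and x of hook_seat in the frame of load_mark between -0.008 and 0.008 m and angle between hanger's own z axis and vertical below 0.2 rad and angle between the y axis of hanger and the y axis of rail, either way round below 0.15 rad and contact force between hanger and collar above 0.3 N and y of hook_seat in the frame of collar below 0.04 m), for 0.04 s.
At the end, for the whole second after the job is handed in: The hanger hangs at rest by both hooks on the rail, upright within 0.2 rad and released, its nearer hook within 4.5 mm of the collar, which is within 6 mm of where it was at the start; gauge, cell tray and bin within 20 mm of where they were (z of hook_seat in the frame of load_mark between -0.004 and 0.006 m and x of hook_seat in the frame of load_mark between -0.008 and 0.008 m and angle between hanger's own z axis and vertical below 0.2 rad and angle between the y axis of hanger and the y axis of rail, either way round below 0.15 rad and y of hook_seat in the frame of collar between 0.028 and 0.037 m and contact force between hanger and rail above 0.5 N and linear speed of hanger below 0.02 m/s and angular speed of hanger below 0.2 rad/s and distance of collar from where it was at the start of the episode below 0.006 m and distance of each of gauge, cell_tray, plug_bin from where it was at the start of the episode below 0.02 m); the robot touches nothing.
It fails at once if the collar pushed more than 6 mm along (distance of collar from where it was at the start of the episode above 0.006 m).
It fails at once if the gauge moved more than 20 mm (distance of gauge from where it was at the start of the episode above 0.02 m).
It fails at once if the cell tray moved more than 20 mm (distance of cell_tray from where it was at the start of the episode above 0.02 m).
It fails at once if the bin of plugs moved more than 20 mm (distance of plug_bin from where it was at the start of the episode above 0.02 m).
It also fails if it takes over 58 s, if anything falls off the work surface, if the arm or the gripper's body presses on something with over 40 N, if the wrist force passes 120 N, or if a joint passes its speed limit or range.

## Robot

A 7-joint arm with a two-finger parallel gripper is mounted at the origin on the work surface. World frame = base frame: x ahead of the robot, y to its left, z up, the work surface at z = 0. Lengths are in m, angles in rad, forces in N, time in s.
With the tool pointing down it reaches from about 0.4 to 0.85 m from the base axis. Payload 4.5 kg.
Tool frame: the origin (TCP) lies between the finger pads, 19 mm behind the fingertips; this is the grasp point; z points along the fingers, y is the line along which they close (so a half turn about z gives the same grasp; the last joint's range is limited). The gripper opens to 88 mm and grips with 3 to 60 N. Pads are 18 mm wide; open, the fingers measure 123 mm over their backs; the gripper's body (75 mm by 187 mm) begins 45 mm behind the grasp point.
Start: joints at [-1.113, 0.689, -0.195, 1.565, 0.157, 0.902, -0.215], TCP at [0.257, 0.57, 0.257] pointing down, gripper open.
Joint ranges: [-3.01, 3.01], [-0.46, 2.08], [-1.47, 1.51], [0.13, 2.56], [-1, 4.14], [0.04, 2.09], [-2.66, 2.66]. Speed limits (rad/s): [2.57, 2.57, 3.14, 3.14, 3.14, 3.14, 3.14].

## Interface

Orientations are given as a 3x3 rotation matrix whose columns are the frame's x, y, z axes.
In Python, from rig import manip, capture, camera_info, job_done gives the robot as it stands. The module is installed in compiled form; this text tells all that it offers.
- The arm moves only by the tool arm_command, never from a script. Its argument "increments" is a list of rows, each an object of numbers: "tx", "ty", "tz": the shift along the tool's x, y, z in m; "wx", "wy", "wz": the turn, a rotation vector about the tool's x, y, z in rad; "claw": the opening, from 0 (shut) to 1 (fully open). In form: [{"tx": .., "ty": .., "tz": .., "wx": .., "wy": .., "wz": .., "claw": ..}, ...]. A call has exactly 10 rows; each row is the pose to reach, as a shift and turn from the pose commanded when the call began, along the tool's axes at that moment; what a row does not reach only later rows make up. A row lasts 1/8 s, in which the tool goes at most 62.5 mm and 10.7 degrees, less where a joint would pass 70% of its speed; a pose out of reach is approached as far as the arm can. A call with a gripper value outside its range is refused whole. The fingers move at their own pace and stop on an object; "force" is the grip in N (left out, the last holds). Time passes only in rows, so rows that repeat a pose let the fingers close, or fill a call up. It gives the time, the measured TCP pose, the force, the opening and the grip force at its end, in the units of the state.
- manip.sense(): the state, without advancing time (a new reading comes with each control period).
- capture(name): name is "side" or "top" or "wrist"; returns the picture (420x560x3 uint8, blue, green, red); there is no depth.
- camera_info(name): a dict with "fx", "fy", "cx", "cy" (pixels), "distortion" ([k1, k2, p1, p2, k3] as OpenCV has them; the pictures are not rectified), "rvec" (rotation vector, rad) and "tvec" (3), from world to camera coordinates, as OpenCV has them. Camera axes: x right, y down, z forward; pixel columns grow to the right and rows downward; lengths in m; the calibration is good to about 2 mm. A picture is of the moment at which its call begins: read the wrist's pose just before it. camera_info takes no time and is no camera call; for the wrist camera it gives the pose at the moment of the call.
- job_done(): hands the job in; it is judged then, once.
The state is a dict: "clock": time; "qpos": joint angles; "joint_velocities": joint speeds; "effort": joint torques, N m; "eef_pos": TCP position; "tcp_rot": TCP orientation; "contact_force": force on the tool from outside, world axes, zero at the start; "torque": the same for the moment, N m; "gripper_width": opening from 0.0 (shut) to 1.0 (fully open); "gripper_force": force on a finger pad.
Only numpy, scipy, OpenCV 4.12 (cv2) and the standard library are available. Lean on these libraries where they do the work, as an engineer would, in place of code of your own. Each camera call takes 0.05 s, during which the arm holds its last target. There are 200 camera calls.

## Working session

There is one attempt and no reset: what is moved stays moved. The work goes in short steps, Python scripts to look and compute and a tool call to move; the robot and the scene stay as the last step left them, time stands still between calls to the robot, and variables do not carry over. Pictures are saved under pics/ and viewed, at most 10 in all, crops included, and the job is handed in when it is done.

Besides the shell and the picture viewer there is one more tool, called after "Call:" as name(argument=value, ...) on one line, values as JSON. arm_command: Moves the arm, as the interface text tells. Its arguments: {"type":"object","properties":{"increments":{"type":"array"},"force":{"type":"number"}},"required":["increments"]}

```bash
mkdir -p pics; python3 - <<'E'
from rig import manip,capture,camera_info
import cv2,numpy as np
for n in("side","top"):
    im=capture(n); cv2.imwrite(f"pics/{n}0.png",cv2.resize(im,(800,600),interpolation=cv2.INTER_CUBIC)); cv2.imwrite(f"raw_{n}.png",im)
    c=camera_info(n); R=cv2.Rodrigues(np.array(c['rvec'],float))[0]; print(n,c, -R.T@np.array(c['tvec']).ravel())
s=manip.sense(); print(s['eef_pos'],s['tcp_rot'],s['clock'],s['gripper_width'])
E
```

```text
side {'fx': 497.6068978275526, 'fy': 497.6068978275526, 'cx': 285.03090038693097, 'cy': 207.8260830952778, 'distortion': array([0.00805196, 0.        , 0.        , 0.        , 0.        ]), 'rvec': array([ 2.24624355, -0.19558873,  0.09605924]), 'tvec': array([-0.43829225,  0.26070624,  1.17637772])} [ 0.29946776 -0.81317849  0.94498264]
top {'fx': 418.0212026666494, 'fy': 418.0212026666494, 'cx': 278.2528952048514, 'cy': 200.0709298486574, 'distortion': array([0.02738346, 0.        , 0.        , 0.        , 0.        ]), 'rvec': array([ 2.14431909, -2.11986665,  0.16115663]), 'tvec': array([0.18882973, 0.48005077, 0.98374662])} [0.31309505 0.18227723 1.05005205]
[0.25683981 0.56920938 0.2566832 ] [[-9.11556963e-01  4.11173402e-01 -5.80398716e-04]
 [ 4.11173799e-01  9.11555685e-01 -1.52952457e-03]
 [-9.98340696e-05 -1.63289351e-03 -9.99998662e-01]] 0.1 0.9960120684955382
```

View pics/side0.png

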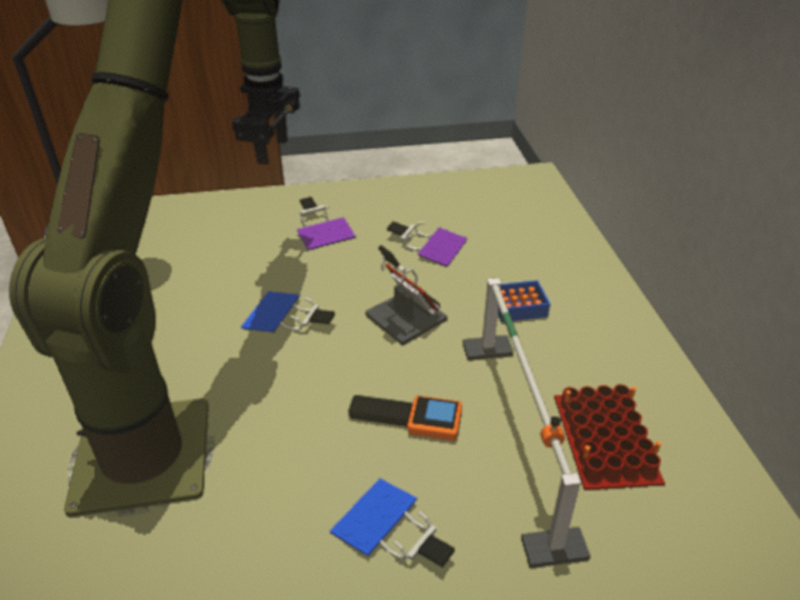

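View pics/top0.png

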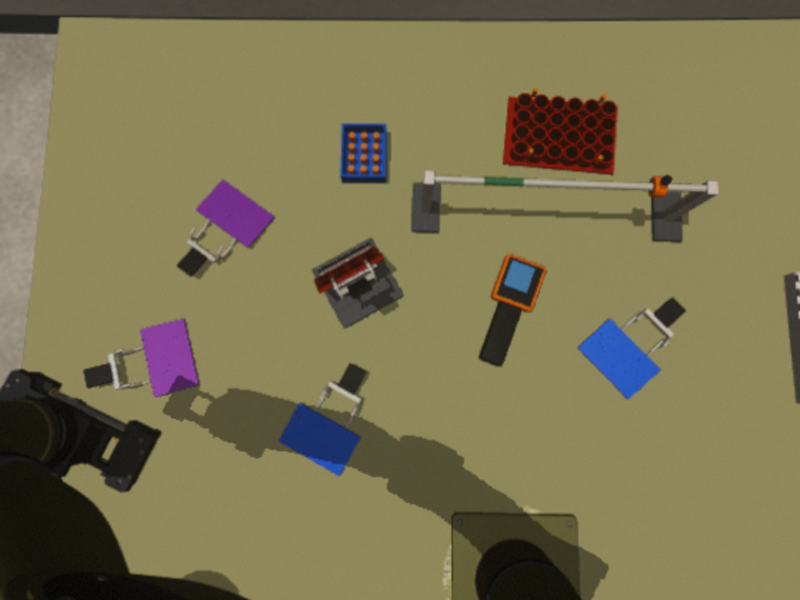

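```bash
python3 - <<'E'
import cv2,numpy as np
t=cv2.imread("raw_top.png");s=cv2.imread("raw_side.png")
def c(im,x,y,w,h,k): return cv2.resize(im[y:y+h,x:x+w],None,fx=k,fy=k,interpolation=cv2.INTER_CUBIC)
cv2.imwrite("pics/m1.png",np.hstack([c(t,212,162,80,60,5),c(s,250,163,80,60,5)]))
cv2.imwrite("pics/m2.png",np.vstack([c(t,290,110,220,40,3.6)[:,:792],cv2.copyMakeBorder(c(s,330,185,110,160,2.75),0,0,0,792-302,0)]))
for n,im in(("top",t),("side",s)):
    h=cv2.cvtColor(im,cv2.COLOR_BGR2HSV)
    for nm,lo,hi in(("green",(55,80,30),(90,255,255)),("orange",(3,170,100),(15,255,255))):
        N,_,st,ce=cv2.connectedComponentsWithStats(cv2.inRange(h,lo,hi))
        print(n,nm,[(st[i].tolist(),ce[i].round(1).tolist()) for i in range(1,N) if st[i][4]>25])
E
```

```text
top green [([340, 124, 26, 6, 112], [352.8, 126.6])]
top orange [([352, 65, 80, 56, 546], [381.4, 99.4]), ([457, 123, 10, 15, 94], [461.1, 131.0]), ([344, 178, 38, 40, 322], [361.3, 198.6]), ([237, 186, 19, 12, 41], [246.1, 191.0])]
side green [([353, 220, 8, 15, 54], [356.4, 226.3])]
side orange [([370, 201, 8, 11, 34], [372.8, 206.4]), ([357, 203, 6, 10, 32], [358.9, 207.4]), ([364, 202, 6, 11, 34], [365.9, 207.2]), ([402, 271, 60, 59, 779], [429.6, 304.4]), ([389, 272, 76, 70, 516], [417.9, 318.4]), ([285, 278, 38, 30, 376], [303.1, 297.7]), ([400, 278, 13, 15, 41], [405.8, 285.6]), ([379, 297, 16, 15, 130], [385.8, 303.4])]
```

View pics/m1.png

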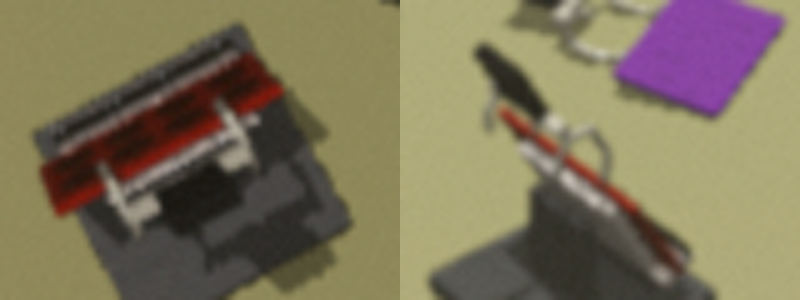

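View pics/m2.png

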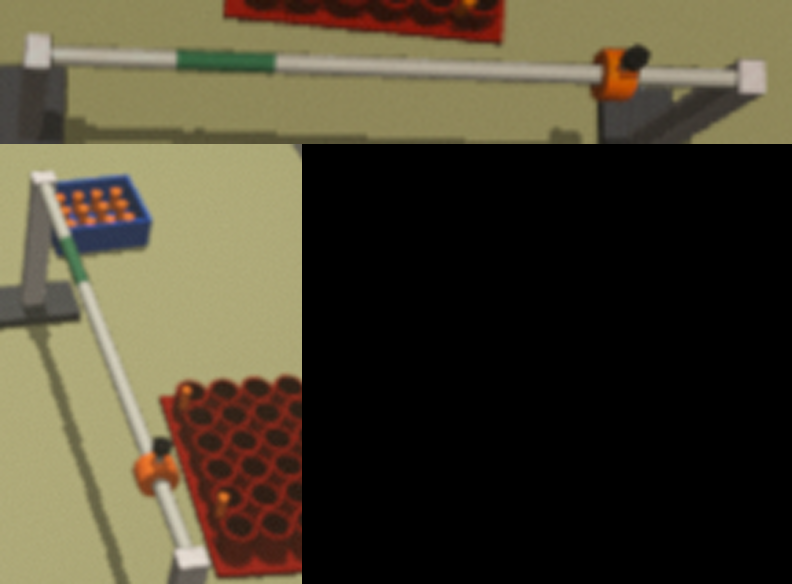

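```bash
cat >h.py <<'E'
import cv2,numpy as np
from scipy.optimize import least_squares
from scipy.spatial.transform import Rotation as Ro
from rig import manip,capture,camera_info
C={n:camera_info(n) for n in("top","side")}
def pr(c,P):
    c=C[c] if isinstance(c,str) else c
    K=np.array([[c['fx'],0,c['cx']],[0,c['fy'],c['cy']],[0,0,1]])
    return cv2.projectPoints(np.array(P,float).reshape(-1,3),np.array(c['rvec'],float),np.array(c['tvec'],float),K,np.array(c['distortion'],float))[0][:,0]
def T(p,P): # x,y,yaw,z,lean
    return Ro.from_euler('ZY',[p[2],-p[4]]).apply(np.atleast_2d(P))+[p[0],p[1],p[3]]
E
python3 - <<'E'
from h import *
t=lambda x,y:(x/5+212-.4,y/5+162-.4); s=lambda x,y:((x-400)/5+250-.4,y/5+163-.4)
H=[("top",(3,60,75),t(57,215)),("top",(3,-60,75),t(283,95)),("side",(0,60,75),s(500,108)),("side",(0,0,175),s(480,47)),("side",(-0,-60,75),s(690,250))]
def res(p,D): return np.concatenate([pr(c,T(p,np.array(P)/1e3))[0]-np.array(u) for c,P,u in D])
f=lambda q:res([q[0],q[1],q[2],.035,.5],H)
r=least_squares(f,[.45,.35,.45]); print("hanger",r.x,r.fun.round(1))
t=lambda x,y:(x/3.6+290-.4,y/3.6+110-.4); s=lambda x,y:(x/2.75+330-.4,(y-144)/2.75+185-.4)
D=[("top",(0,215,168),t(38,50)),("top",(0,-215,168),t(751,77)),("side",(0,215,168),s(43,178)),("side",(0,-215,168),s(191,558)),
("top",(0,130,162),t(177,59)),("top",(0,70,162),t(275,62)),("side",(0,130,162),s(66,238)),("side",(0,70,162),s(82,283))]
f=lambda q:res([q[0],q[1],q[2],0,0],D)
g=least_squares(f,[.65,.1,0]); print("rail",g.x,g.fun.round(1))
q=[*g.x,0,0]
for n,u in(("top",(461.1,131)),("side",(385.8,303.4))):
    m=least_squares(lambda y:(pr(n,T(q,[0,y[0],.16]))[0]-u),[-.1]); print("collar mid y",n,m.x,m.fun)
a,b=cv2.imread("raw_top.png"),cv2.imread("raw_side.png")
def hook(y): return [(-20,y,102),(-12,y,110),(-10,y,115),(0,y,121),(13,y,115),(13,y,85),(3,y,75)]
segs=[[(3*i,-60,0),(3*i,60,0),(3*i,60,75),(3*i,-60,75),(3*i,-60,0)] for i in(-1,1)]+[hook(30),hook(-30),[(0,-16,132),(0,16,132),(0,16,175),(0,-16,175),(0,-16,132)]]
def ov(n,im,x,y):
    o=cv2.resize(im[y:y+60,x:x+80],None,fx=5,fy=5)
    for S in segs:
        u=pr(n,T([*r.x,.035,.5],np.array(S)/1e3)); u=((u-[x,y]+.5)*5).astype(int); cv2.polylines(o,[u],False,(255,255,0),1)
    return o
cv2.imwrite("pics/ov.png",np.hstack([ov("top",a,212,162),ov("side",b,250,163)]))
E
```

```text
hanger [0.51840232 0.28321176 0.52817913] [ 0.9 -1.5  1.3 -2.8  0.3  1.2  3.9  3.9 -9.8 -7. ]
rail [ 0.62045145 -0.0675558  -0.03333501] [-0.3  0.3  0.2  0.2  0.4 -0.5  0.2 -0.2 -0.5  0.2 -0.5  0.4  0.1  0.9
  0.6  1.1]
collar mid y top [-0.13889423] [-0.00394053  0.10901981]
collar mid y side [-0.13147367] [-0.27543298  0.10574463]
```

View pics/ov.png

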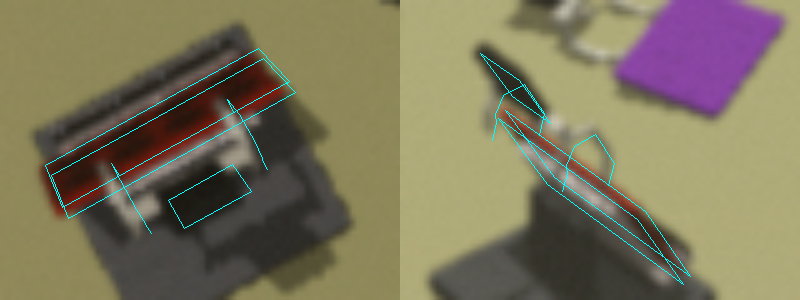

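```bash
python3 - <<'E'
from h import *
t=lambda x,y:(x/5+212-.4,y/5+162-.4); s=lambda x,y:((x-400)/5+250-.4,y/5+163-.4)
H=[("top",(3,60,75),t(57,215)),("top",(3,-60,75),t(283,95)),("side",(0,60,75),s(500,108)),("side",(0,0,175),s(480,47)),("side",(0,-60,0),s(684,277)),("top",(0,0,155),t(204,198)),("top",(0,30,121),t(125,195)),("top",(0,-30,121),t(236,140))]
def res(p,D): return np.concatenate([pr(c,T(p,np.array(P)/1e3))[0]-np.array(u) for c,P,u in D])
for free in(0,1):
    f=lambda q:np.r_[res([*q[:3],*(q[3:] if free else (.035,.5))],H)]
    r=least_squares(f,[.5,.28,.5]+[.035,.5]*free,loss='soft_l1'); print(r.x.round(4),r.fun.round(1))
    p=[*r.x[:3],*(r.x[3:] if free else (.035,.5))]; print("tab",T(p,[0,0,.155]),"top of tab",T(p,[0,0,.175]))
E
```

```text
[0.5175 0.2868 0.5135] [-1.  -1.4 -0.3 -2.  -0.1  0.3  3.1  3.  -0.3  0.  -1.1  0.3  0.1  3.1
  1.9  1.2]
tab [[0.45273889 0.25025487 0.1710253 ]] top of tab [[0.44438723 0.24554431 0.18857695]]
[0.5141 0.2843 0.5128 0.0383 0.468 ] [-0.7 -1.   0.3 -1.8 -0.5 -0.6  3.4  1.1 -1.3 -0.2 -1.2 -0.3  0.2  2.9
  2.2  1. ]
tab [[0.45317527 0.24998878 0.17664106]] top of tab [[0.44531388 0.24556294 0.19449073]]
```

```bash
cat >>h.py <<'E'
def rel(pos,R):
    s=manip.sense(); R0=np.array(s['tcp_rot']); 
    print("t",(R0.T@(np.array(pos)-s['eef_pos'])).round(4),"w",Ro.from_matrix(R0.T@R).as_rotvec().round(4))
def Rh(yaw,lean): # tool: x=hanger y, y=hanger x, z=-hanger z
    M=Ro.from_euler('ZY',[yaw,-lean]).as_matrix(); return np.c_[M[:,1],M[:,0],-M[:,2]]
E
python3 - <<'E'
from h import *
R=Rh(.513,.5); rel(np.array([.453,.25,.173])-R[:,2]*.12,R)
E
```

```text
t [-0.276  -0.2567 -0.0212] w [-0.4845 -0.1579  0.6208]
```

Call:
arm_command(increments=[{"tx":-0.02,"ty":-0.019,"tz":-0.002,"wx":-0.036,"wy":-0.012,"wz":0.047,"claw":1},{"tx":-0.055,"ty":-0.051,"tz":-0.004,"wx":-0.097,"wy":-0.032,"wz":0.124,"claw":1},{"tx":-0.095,"ty":-0.088,"tz":-0.007,"wx":-0.167,"wy":-0.055,"wz":0.214,"claw":1},{"tx":-0.137,"ty":-0.128,"tz":-0.01,"wx":-0.242,"wy":-0.079,"wz":0.31,"claw":1},{"tx":-0.178,"ty":-0.166,"tz":-0.014,"wx":-0.313,"wy":-0.102,"wz":0.4,"claw":1},{"tx":-0.217,"ty":-0.201,"tz":-0.017,"wx":-0.38,"wy":-0.124,"wz":0.487,"claw":1},{"tx":-0.248,"ty":-0.231,"tz":-0.019,"wx":-0.436,"wy":-0.142,"wz":0.559,"claw":1},{"tx":-0.268,"ty":-0.249,"tz":-0.021,"wx":-0.47,"wy":-0.153,"wz":0.602,"claw":1},{"tx":-0.276,"ty":-0.257,"tz":-0.021,"wx":-0.4845,"wy":-0.158,"wz":0.621,"claw":1},{"tx":-0.276,"ty":-0.257,"tz":-0.021,"wx":-0.4845,"wy":-0.158,"wz":0.621,"claw":1}])

```text
clock: 1.35
eef_pos: [0.3786, 0.2278, 0.2615]
tcp_rot: [[-0.528, 0.785, 0.325], [0.848, 0.51, 0.146], [-0.051, 0.352, -0.935]]
contact_force: [-0.1, -0.3, 0.7]
gripper_width: 0.997
gripper_force: 0.0
```

```bash
python3 - <<'E'
from h import *
s=manip.sense(); print(s['clock'],s['qpos'],s['contact_force'])
R=Rh(.513,.5); rel(np.array([.453,.25,.173])-R[:,2]*.12,R)
w=camera_info("wrist"); im=capture("wrist"); cv2.imwrite("raw_w1.png",im)
import pickle; pickle.dump(w,open("w1.pkl","wb"))
o=im.copy()
p=[.5175,.2868,.5135,.035,.5]
def hook(y): return [(-20,y,102),(-12,y,110),(-10,y,115),(0,y,121),(13,y,115),(13,y,85),(3,y,75)]
segs=[[(3,-60,0),(3,60,0),(3,60,75),(3,-60,75),(3,-60,0)],hook(30),hook(-30)]+[[(a,-16,175),(a,16,175),(a,16,132),(a,-16,132),(a,-16,175)] for a in(-5,5)]
o=cv2.resize(o,(800,600))
for S in segs: cv2.polylines(o,[((pr(w,T(p,np.array(S)/1e3))+.5)*800/560).astype(int)],False,(255,255,0),1)
cv2.imwrite("pics/w1.png",o)
E
```

```text
1.35 [-0.58435249  0.37805896 -0.18872103  2.39463837  1.42928904  0.18516606
 -1.57613695] [-0.14740111 -0.34014091  0.7180075 ]
t [-0.0188  0.0219 -0.0087] w [-0.1384  0.028   0.0613]
```

View pics/w1.png

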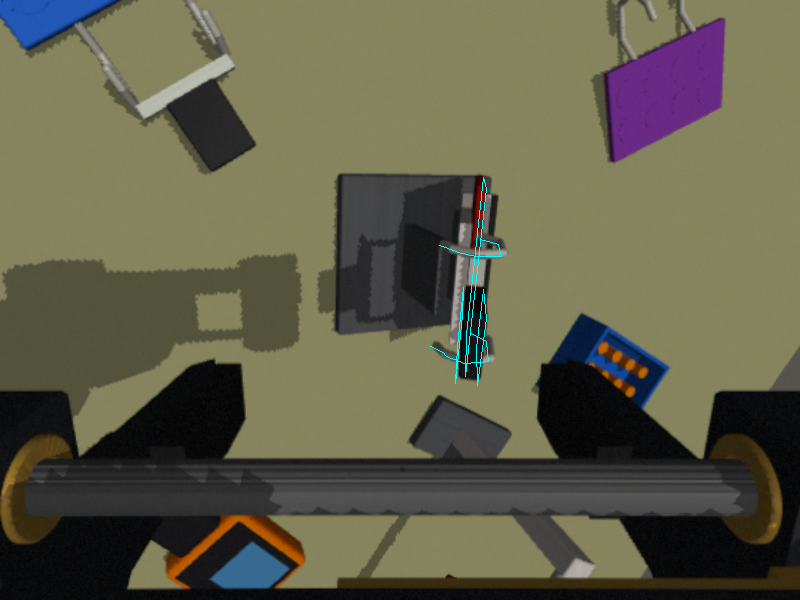

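```bash
python3 - <<'E'
import cv2
im=cv2.imread("raw_w1.png"); cv2.imwrite("pics/w1c.png",cv2.resize(im[115:275,230:360],None,fx=3.75,fy=3.75,interpolation=cv2.INTER_CUBIC))
E
```

```text
(no output)
```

View pics/w1c.png

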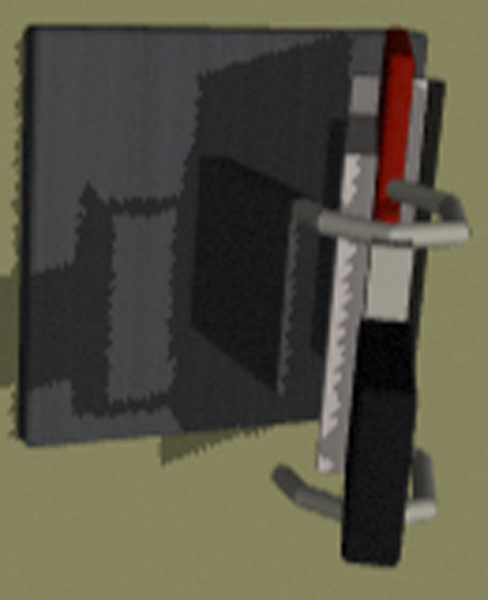

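```bash
python3 - <<'E'
from h import *
import pickle; w=pickle.load(open("w1.pkl","rb"))
t=lambda x,y:(x/5+212-.4,y/5+162-.4); s=lambda x,y:((x-400)/5+250-.4,y/5+163-.4)
W=lambda x,y:(x/3.75+230-.37,y/3.75+115-.37)
H=[("top",(3,60,75),t(57,215)),("top",(3,-60,75),t(283,95)),("side",(0,60,75),s(500,108)),("side",(0,-60,0),s(684,277)),("top",(0,0,155),t(204,198))]
D=[((-5,-16,175),(357,388)),((5,-16,175),(413,392)),((5,16,175),(398,565)),((-5,16,175),(343,558)),((-5,-16,132),(362,320)),((5,-16,132),(412,322)),((-3,-60,75),(387,55)),((3,-60,75),(413,56)),((3,-60,0),(408,32)),((-3,-60,0),(388,32))]
H+=[(w,P,W(*u)) for P,u in D]
def res(p,D): return np.concatenate([pr(c,T(p,np.array(P)/1e3))[0]-np.array(u) for c,P,u in D])
for free in(0,1):
    f=lambda q:np.r_[res([*q[:3],*(q[3:] if free else (.035,.5))],H)]
    r=least_squares(f,[.5,.28,.5]+[.035,.5]*free,loss='soft_l1'); print(r.x.round(4),r.fun.round(1))
    p=[*r.x[:3],*(r.x[3:] if free else (.035,.5))]; print("tab",T(p,[0,0,.155]))
    R=Rh(p[2],p[4])
    for d in (.12,.08,0): rel(T(p,[0,0,.155+d])[0],R)
E
```

```text
[0.4282 0.3271 1.812 ] [ 16.4  34.2 -39.8   7.5 -25.6  12.4 -27.6 -20.6  -3.4   3.4  24.2  38.2
  18.   27.8 -19.9 -26.6 -13.4 -14.8   5.3   9.2  -0.6  -0.7  23.4  41.9
  20.4  36.6  -1.9  -4.6   0.2   0.2]
tab [[0.44596446 0.25489511 0.1710253 ]]
t [-0.0655  0.0549  0.0086] w [-0.1532  0.5675 -1.1256]
t [-0.0454  0.0483  0.0425] w [-0.1532  0.5675 -1.1256]
t [-0.0052  0.0353  0.1105] w [-0.1532  0.5675 -1.1256]
[ 0.4896  0.3434  1.9068 -0.0743  0.6529] [ 20.8  10.2 -38.5  -9.1  -0.2  40.5  -9.9   0.5   1.4 -19.3  11.2  14.5
   1.2   8.4 -21.9 -40.7 -11.9 -33.5   0.6  -0.6  -8.2  -6.5  14.8  36.2
  10.5  32.8  -2.7  -3.1   0.3   0.2]
tab [[0.52069557 0.25449646 0.04879669]]
t [-0.1144  0.0683  0.158 ] w [-0.2813  0.699  -1.1659]
t [-0.0891  0.0624  0.1883] w [-0.2813  0.699  -1.1659]
t [-0.0383  0.0507  0.249 ] w [-0.2813  0.699  -1.1659]
```

```bash
python3 - <<'E'
from h import *
import pickle; w=pickle.load(open("w1.pkl","rb"))
t=lambda x,y:(x/5+212-.4,y/5+162-.4); s=lambda x,y:((x-400)/5+250-.4,y/5+163-.4)
W=lambda x,y:(x/3.75+230-.37,y/3.75+115-.37)
H=[("top",(3,60,75),t(57,215)),("top",(3,-60,75),t(283,95)),("side",(0,60,75),s(500,108)),("side",(0,-60,0),s(684,277)),("top",(0,0,155),t(204,198))]
D=[((-5,-16,175),(357,388)),((5,-16,175),(413,392)),((5,16,175),(398,565)),((-5,16,175),(343,558)),((-5,-16,132),(362,320)),((5,-16,132),(412,322)),((-3,-60,75),(387,55)),((3,-60,75),(413,56)),((3,-60,0),(408,32)),((-3,-60,0),(388,32))]
H+=[(w,(P[0],-P[1],P[2]),W(*u)) for P,u in D]
def res(p,D): return np.concatenate([pr(c,T(p,np.array(P)/1e3))[0]-np.array(u) for c,P,u in D])
for free in(0,1):
    f=lambda q:np.r_[res([*q[:3],*(q[3:] if free else (.035,.5))],H)]
    r=least_squares(f,[.5,.28,.5]+[.035,.5]*free,loss='soft_l1'); print(r.x.round(4),r.fun.round(1))
    p=[*r.x[:3],*(r.x[3:] if free else (.035,.5))]; print("tab",T(p,[0,0,.155]))
    R=Rh(p[2],p[4])
    for d in (.12,.08,0): rel(T(p,[0,0,.155+d])[0],R)
E
```

```text
[0.5174 0.2883 0.509 ] [-1.8 -1.4 -0.9 -1.9 -0.1 -0.  -0.5 -0.3 -2.   0.4 -0.2 -0.2  1.4  0.5
 -0.6  1.7 -1.7  1.7 -1.  -1.2 -0.3 -0.3  1.   0.1  1.3  0.4  0.3 -0.5
 -0.3 -0.9]
tab [[0.45255853 0.25210065 0.1710253 ]]
t [-0.0141  0.0225 -0.0066] w [-0.1375  0.0296  0.0624]
t [-0.0131  0.028   0.033 ] w [-0.1375  0.0296  0.0624]
t [-0.011   0.039   0.1122] w [-0.1375  0.0296  0.0624]
[0.5185 0.2885 0.5135 0.0326 0.4974] [-1.6 -1.8 -1.  -2.4  0.3  0.6 -0.1  0.2 -2.  -0.2  0.  -0.4  1.4  0.2
 -0.3  0.9 -1.2  1.  -0.9 -1.2 -0.4 -0.5  0.5  0.4  0.9  0.7 -0.2 -0.4
 -0.8 -0.8]
tab [[0.4541338  0.25220355 0.16882715]]
t [-0.015   0.0233 -0.004 ] w [-0.135   0.0316  0.0582]
t [-0.0139  0.0287  0.0356] w [-0.135   0.0316  0.0582]
t [-0.0117  0.0395  0.1148] w [-0.135   0.0316  0.0582]
```

Call:
arm_command(increments=[{"tx":-0.003,"ty":0.007,"tz":0.006,"wx":-0.034,"wy":0.007,"wz":0.015,"claw":1},{"tx":-0.006,"ty":0.014,"tz":0.015,"wx":-0.07,"wy":0.015,"wz":0.03,"claw":1},{"tx":-0.01,"ty":0.021,"tz":0.025,"wx":-0.1,"wy":0.022,"wz":0.045,"claw":1},{"tx":-0.013,"ty":0.028,"tz":0.034,"wx":-0.137,"wy":0.03,"wz":0.062,"claw":1},{"tx":-0.013,"ty":0.028,"tz":0.034,"wx":-0.137,"wy":0.03,"wz":0.062,"claw":1},{"tx":-0.013,"ty":0.028,"tz":0.034,"wx":-0.137,"wy":0.03,"wz":0.062,"claw":1},{"tx":-0.013,"ty":0.028,"tz":0.034,"wx":-0.137,"wy":0.03,"wz":0.062,"claw":1},{"tx":-0.013,"ty":0.028,"tz":0.034,"wx":-0.137,"wy":0.03,"wz":0.062,"claw":1},{"tx":-0.013,"ty":0.028,"tz":0.034,"wx":-0.137,"wy":0.03,"wz":0.062,"claw":1},{"tx":-0.013,"ty":0.028,"tz":0.034,"wx":-0.137,"wy":0.03,"wz":0.062,"claw":1}])

```text
clock: 2.65
eef_pos: [0.4184, 0.2368, 0.2406]
tcp_rot: [[-0.492, 0.765, 0.415], [0.871, 0.431, 0.237], [0.002, 0.478, -0.878]]
contact_force: [0.4, -0.3, -1.0]
gripper_width: 0.998
gripper_force: 0.0
```

```bash
python3 - <<'E'
from h import *
s=manip.sense(); print(s['clock'],s['qpos'].round(3))
p=[.518,.2884,.511,.034,.499];R=Rh(p[2],p[4])
for d in (.08,.03,0): rel(T(p,[0,0,.155+d])[0],R)
E
```

```text
2.65 [-0.283  0.508 -0.555  2.436  2.167  0.429 -2.319]
t [-0.0037 -0.0004  0.    ] w [-0.0004 -0.0035  0.0018]
t [-0.0039 -0.0004  0.05  ] w [-0.0004 -0.0035  0.0018]
t [-0.004  -0.0004  0.08  ] w [-0.0004 -0.0035  0.0018]
```

Call:
arm_command(increments=[{"tx":-0.001,"tz":0.012,"claw":1},{"tx":-0.002,"tz":0.03,"claw":1},{"tx":-0.004,"tz":0.05,"claw":1},{"tx":-0.004,"tz":0.068,"claw":0.7},{"tx":-0.004,"tz":0.079,"claw":0.5},{"tx":-0.004,"tz":0.079,"claw":0},{"tx":-0.004,"tz":0.079,"claw":0},{"tx":-0.004,"tz":0.079,"claw":0},{"tx":-0.004,"tz":0.079,"claw":0},{"tx":-0.004,"tz":0.079,"claw":0}], force=30)

```text
schema error: expected keys tx, ty, tz, wx, wy, wz, claw
```

```bash
python3 - <<'E'
from h import *
s=manip.sense(); print(s['clock'],s['qpos'].round(3))
R=Rh(-.0333,0); p=s['eef_pos']
rel([p[0]-.02,p[1]-.01,.36],s['tcp_rot']); rel([p[0],p[1],.36],R)
rel([.664,.032,.36],R)
E
```

```text
2.65 [-0.283  0.508 -0.555  2.436  2.167  0.429 -2.319]
t [ 0.0014  0.0375 -0.1156] w [0. 0. 0.]
t [ 0.0003  0.0571 -0.1049] w [ 0.4854 -0.1386  0.5355]
t [-0.2989  0.1567 -0.0514] w [ 0.4854 -0.1386  0.5355]
```

Call:
arm_command(increments=[{"tx":-0.001,"ty":0,"tz":0.012,"wx":0,"wy":0,"wz":0,"claw":1},{"tx":-0.002,"ty":0,"tz":0.03,"wx":0,"wy":0,"wz":0,"claw":1},{"tx":-0.004,"ty":0,"tz":0.05,"wx":0,"wy":0,"wz":0,"claw":1},{"tx":-0.004,"ty":0,"tz":0.068,"wx":0,"wy":0,"wz":0,"claw":0.7},{"tx":-0.004,"ty":0,"tz":0.079,"wx":0,"wy":0,"wz":0,"claw":0.5},{"tx":-0.004,"ty":0,"tz":0.079,"wx":0,"wy":0,"wz":0,"claw":0},{"tx":-0.004,"ty":0,"tz":0.079,"wx":0,"wy":0,"wz":0,"claw":0},{"tx":-0.004,"ty":0,"tz":0.079,"wx":0,"wy":0,"wz":0,"claw":0},{"tx":-0.004,"ty":0,"tz":0.079,"wx":0,"wy":0,"wz":0,"claw":0},{"tx":-0.004,"ty":0,"tz":0.079,"wx":0,"wy":0,"wz":0,"claw":0}], force=30)

```text
clock: 3.9
eef_pos: [0.4533, 0.252, 0.1714]
tcp_rot: [[-0.492, 0.765, 0.416], [0.871, 0.431, 0.237], [0.002, 0.479, -0.878]]
contact_force: [-0.1, -0.3, -0.3]
gripper_width: 0.231
gripper_force: 0.0
```

```bash
python3 - <<'E'
from h import *
s=manip.sense(); print(s['clock'],s['qpos'].round(3))
R=Rh(-.0333,0); p=s['eef_pos']
rel([p[0],p[1],.28],s['tcp_rot']); rel([p[0],p[1],.36],R)
rel([.664,.032,.36],R)
E
```

```text
3.9 [-0.254  0.725 -0.604  2.4    2.299  0.605 -2.392]
t [ 0.0002  0.052  -0.0954] w [0. 0. 0.]
t [ 0.0004  0.0903 -0.1656] w [ 0.4858 -0.1387  0.5354]
t [-0.2948  0.1567 -0.1302] w [ 0.4858 -0.1387  0.5354]
```

Call:
arm_command(increments=[{"tx":0,"ty":0,"tz":0,"wx":0,"wy":0,"wz":0,"claw":0},{"tx":0,"ty":0,"tz":0,"wx":0,"wy":0,"wz":0,"claw":0},{"tx":0,"ty":0,"tz":0,"wx":0,"wy":0,"wz":0,"claw":0},{"tx":0,"ty":0,"tz":0,"wx":0,"wy":0,"wz":0,"claw":0},{"tx":0,"ty":0,"tz":-0.006,"wx":0,"wy":0,"wz":0,"claw":0},{"tx":0,"ty":0.001,"tz":-0.018,"wx":0,"wy":0,"wz":0,"claw":0},{"tx":0,"ty":0.006,"tz":-0.033,"wx":0,"wy":0,"wz":0,"claw":0},{"tx":0,"ty":0.016,"tz":-0.055,"wx":0,"wy":0,"wz":0,"claw":0},{"tx":0,"ty":0.026,"tz":-0.075,"wx":0,"wy":0,"wz":0,"claw":0},{"tx":0,"ty":0.034,"tz":-0.09,"wx":0,"wy":0,"wz":0,"claw":0}], force=30)

```text
clock: 5.15
eef_pos: [0.4408, 0.245, 0.2677]
tcp_rot: [[-0.492, 0.766, 0.415], [0.871, 0.431, 0.238], [0.004, 0.478, -0.878]]
contact_force: [-0.3, 0.4, -2.9]
gripper_width: 0.111
gripper_force: 30.0
```

```bash
python3 - <<'E'
from h import *
s=manip.sense(); print(s['clock'],s['qpos'].round(3),s['torque'])
R=Rh(-.0333,0); p=s['eef_pos']
rel([p[0],p[1],.36],s['tcp_rot']); rel([p[0]+.02,p[1],.36],R)
rel([.664,.032,.36],R)
E
```

```text
5.15 [-0.366  0.439 -0.381  2.343  2.024  0.258 -2.139] [-0.61172985  0.78764502 -0.0407489 ]
t [ 0.0003  0.0441 -0.0811] w [0. 0. 0.]
t [-0.0095  0.0595 -0.0728] w [ 0.485  -0.1398  0.5351]
t [-0.2949  0.1233 -0.0392] w [ 0.485  -0.1398  0.5351]
```

```bash
python3 - <<'E'
from h import *
s=manip.sense();R=Rh(-.0333,0); rel([.54,.13,.37],R)
E
```

```text
t [-0.1485  0.0753 -0.0761] w [ 0.485  -0.1398  0.5351]
```

Call:
arm_command(increments=[{"tx":0,"ty":0.01,"tz":-0.018,"wx":0,"wy":0,"wz":0,"claw":0},{"tx":-0.015,"ty":0.025,"tz":-0.04,"wx":0.05,"wy":-0.015,"wz":0.05,"claw":0},{"tx":-0.04,"ty":0.04,"tz":-0.06,"wx":0.12,"wy":-0.035,"wz":0.13,"claw":0},{"tx":-0.07,"ty":0.05,"tz":-0.07,"wx":0.2,"wy":-0.06,"wz":0.22,"claw":0},{"tx":-0.1,"ty":0.06,"tz":-0.074,"wx":0.29,"wy":-0.085,"wz":0.32,"claw":0},{"tx":-0.125,"ty":0.068,"tz":-0.076,"wx":0.38,"wy":-0.11,"wz":0.42,"claw":0},{"tx":-0.14,"ty":0.073,"tz":-0.076,"wx":0.45,"wy":-0.13,"wz":0.5,"claw":0},{"tx":-0.1485,"ty":0.075,"tz":-0.076,"wx":0.485,"wy":-0.14,"wz":0.535,"claw":0},{"tx":-0.1485,"ty":0.075,"tz":-0.076,"wx":0.485,"wy":-0.14,"wz":0.535,"claw":0},{"tx":-0.1485,"ty":0.075,"tz":-0.076,"wx":0.485,"wy":-0.14,"wz":0.535,"claw":0}])

```text
clock: 6.4
eef_pos: [0.5405, 0.1302, 0.3684]
tcp_rot: [[0.033, 0.999, 0.0], [0.999, -0.033, -0.001], [-0.001, 0.0, -1.0]]
contact_force: [-1.2, -0.2, -2.9]
gripper_width: 0.106
gripper_force: 30.0
```

```bash
python3 - <<'E'
from h import *
s=manip.sense(); print(s['clock'],s['qpos'].round(3),s['torque'],s['contact_force'])
R=Rh(-.0333,0)
rel([.54,.13,.37],R)
rel([.664,.032,.365],R)
w=camera_info("wrist"); print(np.array(w['tvec'])); cv2.imwrite("raw_w2.png",capture("wrist")); 
cv2.imwrite("pics/w2.png",cv2.resize(cv2.imread("raw_w2.png"),(800,600)))
E
```

```text
6.4 [-0.01   0.506 -0.508  1.609  0.27   1.097 -0.623] [-0.07639872  0.07639121  0.06925256] [-1.24581307 -0.15569768 -2.94982518]
t [-0.0002 -0.0005 -0.0016] w [ 0.0005  0.0011 -0.0001]
t [-0.094   0.1267  0.0035] w [ 0.0005  0.0011 -0.0001]
[-0.53648736  0.0741867   0.53638165]
```

View pics/w2.png

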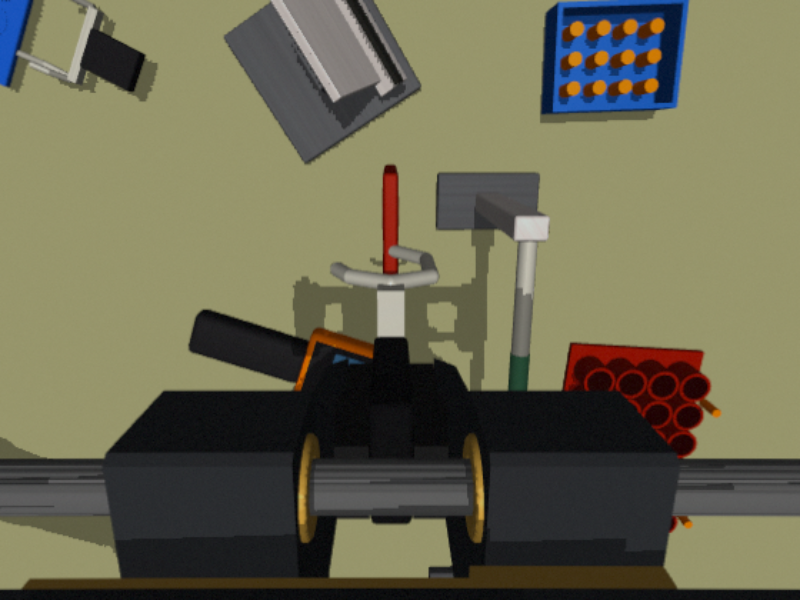

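```bash
python3 - <<'E'
from h import *
w=camera_info("wrist"); u=lambda x,y:((x+.5)*.7-.5,(y+.5)*.7-.5)
q=[.62045,-.06756,-.03334,0,0]
print("post",pr(w,T(q,[0,.215,.168]))[0],u(531.5,227.5)); print("green",pr(w,T(q,[0,.130,.166]))[0],u(519,356))
D=[((-3,60,75),(384,174)),((3,60,75),(397.5,174)),((-2.5,60,0),(385,166)),((3,60,0),(396,166)),((-5,16,132),(377,338)),((5,16,132),(405,338))]
s=manip.sense()
def f(v): # y,z shift & lean & dx
    p=T([s['eef_pos'][0]+v[0],s['eef_pos'][1]+v[1],-.0333+v[4],s['eef_pos'][2]+v[2],v[3]],np.array([P for P,_ in D])/1e3-[0,0,.155])
    return (pr(w,p)-[u(*x) for _,x in D]).ravel()
g=lambda v:np.r_[f(v),v[0]/.003,v[2]/.004,v[1]/.004,v[3]/.03,v[4]/.03]
r=least_squares(g,[0,0,0,0,0],loss='soft_l1'); print(r.x,f(r.x).round(1))
E
```

```text
post [372.08278072 161.40016722] (371.9, 159.1)
green [364.88456642 250.66607877] (363.15, 249.04999999999998)
[ 0.00051332  0.00033239  0.00061835 -0.00328617 -0.00207609] [-1.   0.2  0.8  0.3  0.1 -0.1 -0.  -0.1 -2.1 -0.2  2.  -0.1]
```

Call:
arm_command(increments=[{"tx":-0.01,"ty":0.013,"tz":0,"wx":0,"wy":0,"wz":0,"claw":0},{"tx":-0.035,"ty":0.045,"tz":0,"wx":0,"wy":0,"wz":0,"claw":0},{"tx":-0.065,"ty":0.088,"tz":0,"wx":0,"wy":0,"wz":0,"claw":0},{"tx":-0.087,"ty":0.12,"tz":0,"wx":0,"wy":0,"wz":0,"claw":0},{"tx":-0.094,"ty":0.13,"tz":0,"wx":0,"wy":0,"wz":0,"claw":0},{"tx":-0.094,"ty":0.13,"tz":0.01,"wx":0,"wy":0,"wz":0,"claw":0},{"tx":-0.094,"ty":0.13,"tz":0.035,"wx":0,"wy":0,"wz":0,"claw":0},{"tx":-0.094,"ty":0.13,"tz":0.065,"wx":0,"wy":0,"wz":0,"claw":0},{"tx":-0.094,"ty":0.13,"tz":0.09,"wx":0,"wy":0,"wz":0,"claw":0},{"tx":-0.094,"ty":0.13,"tz":0.1,"wx":0,"wy":0,"wz":0,"claw":0}])

```text
clock: 7.7
eef_pos: [0.6655, 0.0332, 0.2671]
tcp_rot: [[0.031, 1.0, -0.003], [1.0, -0.031, -0.001], [-0.001, -0.003, -1.0]]
contact_force: [-0.6, -0.1, -3.6]
gripper_width: 0.109
gripper_force: 30.0
```

```bash
python3 - <<'E'
from h import *
s=manip.sense(); print(s['clock'],s['qpos'].round(3),s['contact_force'])
R=Rh(-.0333,0)
rel([.666,.032,.226],R); rel([.6238,.033,.226],R)
w=camera_info("wrist"); a=cv2.resize(capture("wrist"),(400,300),interpolation=cv2.INTER_AREA)
im=capture("wrist"); sd=capture("side"); cv2.imwrite("raw_w3.png",im); cv2.imwrite("raw_s3.png",sd)
cv2.imwrite("pics/w3.png",np.hstack([cv2.resize(im,(480,360)),cv2.resize(sd[175:295,310:417],(320,360),interpolation=cv2.INTER_CUBIC)]))
E
```

```text
7.7 [ 0.109  0.765 -0.453  1.405  0.356  1.057 -0.442] [-0.59715689 -0.10581982 -3.6329222 ]
t [-0.0011  0.0007  0.0411] w [-0.0033  0.0013  0.0027]
t [-0.0014 -0.0415  0.0413] w [-0.0033  0.0013  0.0027]
```

View pics/w3.png

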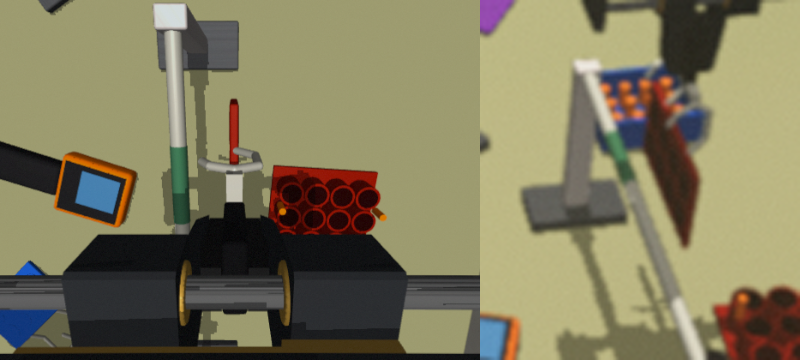

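Call:
arm_command(increments=[{"tx":0,"ty":0,"tz":0.012,"wx":0,"wy":0,"wz":0,"claw":0},{"tx":-0.001,"ty":0,"tz":0.03,"wx":-0.003,"wy":0.001,"wz":0.002,"claw":0},{"tx":-0.001,"ty":0,"tz":0.041,"wx":-0.003,"wy":0.001,"wz":0.002,"claw":0},{"tx":-0.001,"ty":0,"tz":0.041,"wx":-0.003,"wy":0.001,"wz":0.002,"claw":0},{"tx":-0.001,"ty":-0.008,"tz":0.041,"wx":-0.003,"wy":0.001,"wz":0.002,"claw":0},{"tx":-0.001,"ty":-0.018,"tz":0.041,"wx":-0.003,"wy":0.001,"wz":0.002,"claw":0},{"tx":-0.001,"ty":-0.028,"tz":0.041,"wx":-0.003,"wy":0.001,"wz":0.002,"claw":0},{"tx":-0.001,"ty":-0.037,"tz":0.041,"wx":-0.003,"wy":0.001,"wz":0.002,"claw":0},{"tx":-0.001,"ty":-0.042,"tz":0.041,"wx":-0.003,"wy":0.001,"wz":0.002,"claw":0},{"tx":-0.001,"ty":-0.042,"tz":0.041,"wx":-0.003,"wy":0.001,"wz":0.002,"claw":0}])

```text
clock: 9.1
eef_pos: [0.6253, 0.0323, 0.2279]
tcp_rot: [[0.035, 0.999, 0.004], [0.999, -0.035, -0.0], [-0.0, 0.004, -1.0]]
contact_force: [-1.1, 0.3, -3.2]
gripper_width: 0.113
gripper_force: 30.0
```

```bash
python3 - <<'E'
from h import *
s=manip.sense(); print(s['clock'],s['contact_force'],s['torque'])
R=Rh(-.0333,0); rel([.6238,.033,.226],R); rel([.6238,.033,.202],R)
w=camera_info("wrist"); im=capture("wrist"); cv2.imwrite("raw_w4.png",im)
q=[.62045,-.06756,-.03334,0,0]
for nm,P in(("post",[0,.215,.168]),("g+",[0,.13,.166]),("g-",[0,.07,.166]),("bar.18",[0,.18,.16])): print(nm,pr(w,T(q,P))[0])
h=cv2.cvtColor(im,cv2.COLOR_BGR2HSV); m=cv2.inRange(h,(55,80,30),(90,255,255)); N,_,st,ce=cv2.connectedComponentsWithStats(m); print([(st[i].tolist(),ce[i]) for i in range(1,N) if st[i][4]>30])
m=cv2.inRange(h,(0,0,120),(180,60,255)); N,_,st,ce=cv2.connectedComponentsWithStats(m); print([(st[i].tolist(),ce[i]) for i in range(1,N) if st[i][4]>150])
E
```

```text
9.1 [-1.13523352  0.28400912 -3.18012824] [-0.04732009  0.02093802 -0.01515331]
t [ 0.0007 -0.0016  0.0019] w [ 0.0037  0.0003 -0.0018]
t [ 0.0007 -0.0017  0.0259] w [ 0.0037  0.0003 -0.0018]
post [267.86178178  -1.41135791]
g+ [268.92330797 184.43870417]
g- [269.49432149 289.58228359]
bar.18 [268.46958199  82.40036518]
[([259, 181, 23, 11, 196], array([270.2755102 , 186.33673469])), ([259, 202, 5, 52, 170], array([260.72941176, 222.38235294]))]
[([245, 0, 48, 16, 749], array([268.78104139,   7.41789052])), ([258, 17, 23, 166, 3497], array([269.13983414,  97.64655419])), ([231, 184, 76, 52, 1266], array([272.18246445, 207.1864139 ]))]
```

Call:
arm_command(increments=[{"tx":0.001,"ty":-0.001,"tz":0.004,"wx":0.003,"wy":0,"wz":-0.002,"claw":0},{"tx":0.001,"ty":-0.0015,"tz":0.01,"wx":0.003,"wy":0,"wz":-0.002,"claw":0},{"tx":0.001,"ty":-0.0015,"tz":0.015,"wx":0.003,"wy":0,"wz":-0.002,"claw":0},{"tx":0.001,"ty":-0.0015,"tz":0.019,"wx":0.003,"wy":0,"wz":-0.002,"claw":0},{"tx":0.001,"ty":-0.0015,"tz":0.022,"wx":0.003,"wy":0,"wz":-0.002,"claw":0},{"tx":0.001,"ty":-0.0015,"tz":0.024,"wx":0.003,"wy":0,"wz":-0.002,"claw":0},{"tx":0.001,"ty":-0.0015,"tz":0.025,"wx":0.003,"wy":0,"wz":-0.002,"claw":0},{"tx":0.001,"ty":-0.0015,"tz":0.025,"wx":0.003,"wy":0,"wz":-0.002,"claw":0},{"tx":0.001,"ty":-0.0015,"tz":0.025,"wx":0.003,"wy":0,"wz":-0.002,"claw":0},{"tx":0.001,"ty":-0.0015,"tz":0.025,"wx":0.003,"wy":0,"wz":-0.002,"claw":0}])

```text
clock: 10.4
eef_pos: [0.6243, 0.0334, 0.203]
tcp_rot: [[0.033, 0.999, 0.001], [0.999, -0.033, -0.0], [-0.0, 0.001, -1.0]]
contact_force: [-0.7, -0.4, -3.0]
gripper_width: 0.111
gripper_force: 30.0
```

Call:
arm_command(increments=[{"tx":0,"ty":0,"tz":0.001,"wx":0,"wy":0,"wz":0,"claw":0},{"tx":0,"ty":0,"tz":0.001,"wx":0,"wy":0,"wz":0,"claw":0},{"tx":0,"ty":0,"tz":0.0015,"wx":0,"wy":0,"wz":0,"claw":0},{"tx":0,"ty":0,"tz":0.0015,"wx":0,"wy":0,"wz":0,"claw":0},{"tx":0,"ty":0,"tz":0.002,"wx":0,"wy":0,"wz":0,"claw":0},{"tx":0,"ty":0,"tz":0.002,"wx":0,"wy":0,"wz":0,"claw":0},{"tx":0,"ty":0,"tz":0.002,"wx":0,"wy":0,"wz":0,"claw":0},{"tx":0,"ty":0,"tz":0.002,"wx":0,"wy":0,"wz":0,"claw":0},{"tx":0,"ty":0,"tz":0.002,"wx":0,"wy":0,"wz":0,"claw":0},{"tx":0,"ty":0,"tz":0.002,"wx":0,"wy":0,"wz":0,"claw":0}])

```text
clock: 11.65
eef_pos: [0.6244, 0.0334, 0.2016]
tcp_rot: [[0.033, 0.999, 0.001], [0.999, -0.033, -0.0], [-0.0, 0.002, -1.0]]
contact_force: [-1.3, -0.6, 5.0]
gripper_width: 0.113
gripper_force: 30.0
```

```bash
python3 - <<'E'
from h import *
s=manip.sense(); print(s['clock'],s['contact_force'],s['torque'],s['eef_pos'])
im=capture("side"); cv2.imwrite("raw_s4.png",im); t=capture("top"); cv2.imwrite("raw_t4.png",t)
E
```

```text
11.65 [-1.34371633 -0.57004593  5.04570797] [-0.2157058   0.47594215 -0.0259763 ] [0.62444425 0.03343613 0.20162245]
```

```bash
python3 - <<'E'
from h import *
q=[.6206,-.067,-.03334,0,0]
a=np.linspace(0,2*np.pi,60)
for n,raw in(("top","raw_t4.png"),("side","raw_s4.png")):
    im=cv2.imread(raw); h=cv2.cvtColor(im,cv2.COLOR_BGR2HSV); m=cv2.inRange(h,(2,130,50),(18,255,255))
    u0=pr(n,T(q,[0,-.135,.16]))[0].astype(int); b=np.zeros_like(m); b[u0[1]-13:u0[1]+14,u0[0]-13:u0[0]+14]=1; m=(m*b>0).astype(np.uint8)
    N,l,st,_=cv2.connectedComponentsWithStats(m); m=(l==1+st[1:,4].argmax()).astype(np.uint8)
    ms=cv2.resize(m,None,fx=8,fy=8,interpolation=cv2.INTER_NEAREST)
    best=[]
    for y in np.arange(-.14,-.11,.0005):
        P=np.array([[.016*np.cos(t),yy,.16+.016*np.sin(t)] for yy in(y,y-.018) for t in a])
        k=cv2.convexHull(((pr(n,T(q,P))+.5)*8).astype(np.int32)); z=np.zeros_like(ms); cv2.fillConvexPoly(z,k,1)
        best.append(((z&ms).sum()/(z|ms).sum(),y))
    print(n,max(best),st[1:].tolist())
E
```

```text
top (np.float64(0.6667185917906379), np.float64(-0.128)) [[454, 123, 14, 15, 138]]
side (np.float64(0.507413583307044), np.float64(-0.1255)) [[378, 291, 22, 23, 279]]
```

Call:
arm_command(increments=[{"tx":0,"ty":0,"tz":-0.0015,"wx":0,"wy":0,"wz":0,"claw":0},{"tx":-0.008,"ty":0,"tz":-0.0018,"wx":0,"wy":0,"wz":0,"claw":0},{"tx":-0.025,"ty":0,"tz":-0.0018,"wx":0,"wy":0,"wz":0,"claw":0},{"tx":-0.05,"ty":0,"tz":-0.0018,"wx":0,"wy":0,"wz":0,"claw":0},{"tx":-0.078,"ty":0,"tz":-0.0018,"wx":0,"wy":0,"wz":0,"claw":0},{"tx":-0.106,"ty":0,"tz":-0.0018,"wx":0,"wy":0,"wz":0,"claw":0},{"tx":-0.134,"ty":0,"tz":-0.0018,"wx":0,"wy":0,"wz":0,"claw":0},{"tx":-0.157,"ty":0,"tz":-0.0018,"wx":0,"wy":0,"wz":0,"claw":0},{"tx":-0.17,"ty":0,"tz":-0.0018,"wx":0,"wy":0,"wz":0,"claw":0},{"tx":-0.175,"ty":0,"tz":-0.0018,"wx":0,"wy":0,"wz":0,"claw":0}])

```text
clock: 13.0
eef_pos: [0.6181, -0.1424, 0.2025]
tcp_rot: [[0.034, 0.999, 0.0], [0.999, -0.034, -0.0], [-0.0, 0.0, -1.0]]
contact_force: [-0.3, 0.7, -3.0]
gripper_width: 0.104
gripper_force: 30.0
```

```bash
python3 - <<'E'
from h import *
s=manip.sense(); print(s['clock'],s['qpos'].round(3),s['contact_force'],s['torque'],s['eef_pos'])
R=Rh(-.0333,0); q=[.6209,-.067,-.03334,0,0]
rel(T(q,[0,-.0945,.202])[0],R)
w=camera_info("wrist"); im=capture("wrist"); cv2.imwrite("raw_w5.png",im); sd=capture("side"); cv2.imwrite("raw_s5.png",sd); tp=capture("top")
print(pr("side",T(q,[0,-.127,.16])),pr("top",T(q,[0,-.127,.16])))
cv2.imwrite("pics/w5.png",np.hstack([cv2.resize(sd[235:325,325:425],(400,360),interpolation=cv2.INTER_CUBIC),cv2.resize(im,(400,360))]))
E
```

```text
13.0 [ 0.397  0.794 -0.452  1.581  0.422  0.865 -0.25 ] [-0.31185981  0.66319319 -3.04737801] [0.00865189 0.11630321 0.03596072] [ 0.61813927 -0.14242435  0.20245256]
t [-0.019   0.0003  0.0005] w [ 0.0002  0.0001 -0.001 ]
[[384.99244793 301.56406366]] [[455.3209724  130.71219256]]
```

Call:
arm_command(increments=[{"tx":-0.002,"ty":0,"tz":0,"wx":0,"wy":0,"wz":0,"claw":0},{"tx":-0.005,"ty":0,"tz":0,"wx":0,"wy":0,"wz":0,"claw":0},{"tx":-0.008,"ty":0,"tz":0,"wx":0,"wy":0,"wz":0,"claw":0},{"tx":-0.0105,"ty":0,"tz":0,"wx":0,"wy":0,"wz":0,"claw":0},{"tx":-0.012,"ty":0,"tz":0,"wx":0,"wy":0,"wz":0,"claw":0},{"tx":-0.013,"ty":0,"tz":0,"wx":0,"wy":0,"wz":0,"claw":0},{"tx":-0.0135,"ty":0,"tz":0,"wx":0,"wy":0,"wz":0,"claw":0},{"tx":-0.014,"ty":0,"tz":0,"wx":0,"wy":0,"wz":0,"claw":0},{"tx":-0.0145,"ty":0,"tz":0,"wx":0,"wy":0,"wz":0,"claw":0},{"tx":-0.015,"ty":0,"tz":0,"wx":0,"wy":0,"wz":0,"claw":0}])

```text
clock: 14.4
eef_pos: [0.6179, -0.1565, 0.2027]
tcp_rot: [[0.033, 0.999, 0.001], [0.999, -0.033, -0.0], [-0.0, 0.001, -1.0]]
contact_force: [0.4, -0.9, -3.3]
gripper_width: 0.114
gripper_force: 30.0
```

Call:
arm_command(increments=[{"tx":-0.0003,"ty":0,"tz":0,"wx":0,"wy":0,"wz":0,"claw":0},{"tx":-0.0006,"ty":0,"tz":0,"wx":0,"wy":0,"wz":0,"claw":0},{"tx":-0.0009,"ty":0,"tz":0,"wx":0,"wy":0,"wz":0,"claw":0},{"tx":-0.0012,"ty":0,"tz":0,"wx":0,"wy":0,"wz":0,"claw":0},{"tx":-0.0015,"ty":0,"tz":0,"wx":0,"wy":0,"wz":0,"claw":0},{"tx":-0.0018,"ty":0,"tz":0,"wx":0,"wy":0,"wz":0,"claw":0},{"tx":-0.002,"ty":0,"tz":0,"wx":0,"wy":0,"wz":0,"claw":0},{"tx":-0.002,"ty":0,"tz":0,"wx":0,"wy":0,"wz":0,"claw":0},{"tx":-0.002,"ty":0,"tz":0,"wx":0,"wy":0,"wz":0,"claw":0},{"tx":-0.002,"ty":0,"tz":0,"wx":0,"wy":0,"wz":0,"claw":0}])

```text
clock: 15.65
eef_pos: [0.6178, -0.1585, 0.2027]
tcp_rot: [[0.033, 0.999, 0.001], [0.999, -0.033, -0.0], [-0.0, 0.001, -1.0]]
contact_force: [0.4, -1.0, -2.3]
gripper_width: 0.113
gripper_force: 30.0
```

Call:
arm_command(increments=[{"tx":-0.0003,"ty":0,"tz":0,"wx":0,"wy":0,"wz":0,"claw":0},{"tx":-0.0006,"ty":0,"tz":0,"wx":0,"wy":0,"wz":0,"claw":0},{"tx":-0.0009,"ty":0,"tz":0,"wx":0,"wy":0,"wz":0,"claw":0},{"tx":-0.0012,"ty":0,"tz":0,"wx":0,"wy":0,"wz":0,"claw":0},{"tx":-0.0015,"ty":0,"tz":0,"wx":0,"wy":0,"wz":0,"claw":0},{"tx":-0.0018,"ty":0,"tz":0,"wx":0,"wy":0,"wz":0,"claw":0},{"tx":-0.002,"ty":0,"tz":0,"wx":0,"wy":0,"wz":0,"claw":0},{"tx":-0.002,"ty":0,"tz":0,"wx":0,"wy":0,"wz":0,"claw":0},{"tx":-0.002,"ty":0,"tz":0,"wx":0,"wy":0,"wz":0,"claw":0},{"tx":-0.002,"ty":0,"tz":0,"wx":0,"wy":0,"wz":0,"claw":0}])

```text
clock: 16.9
eef_pos: [0.6178, -0.1605, 0.2027]
tcp_rot: [[0.033, 0.999, 0.001], [0.999, -0.033, -0.0], [-0.0, 0.001, -1.0]]
contact_force: [-0.1, 0.2, -2.3]
gripper_width: 0.11
gripper_force: 30.0
```

```bash
python3 - <<'E'
from h import *
s=manip.sense(); print(s['clock'],s['contact_force'],s['torque'])
E
```

```text
16.9 [-0.07736445  0.20966461 -2.28542546] [-0.08225581  0.06510804 -0.04562277]
```

Call:
arm_command(increments=[{"tx":-0.0003,"ty":0,"tz":0,"wx":0,"wy":0,"wz":0,"claw":0},{"tx":-0.0006,"ty":0,"tz":0,"wx":0,"wy":0,"wz":0,"claw":0},{"tx":-0.0009,"ty":0,"tz":0,"wx":0,"wy":0,"wz":0,"claw":0},{"tx":-0.0012,"ty":0,"tz":0,"wx":0,"wy":0,"wz":0,"claw":0},{"tx":-0.0015,"ty":0,"tz":0,"wx":0,"wy":0,"wz":0,"claw":0},{"tx":-0.0015,"ty":0,"tz":0,"wx":0,"wy":0,"wz":0,"claw":0},{"tx":-0.0015,"ty":0,"tz":0,"wx":0,"wy":0,"wz":0,"claw":0},{"tx":-0.0015,"ty":0,"tz":0,"wx":0,"wy":0,"wz":0,"claw":0},{"tx":-0.0015,"ty":0,"tz":0,"wx":0,"wy":0,"wz":0,"claw":0},{"tx":-0.0015,"ty":0,"tz":0,"wx":0,"wy":0,"wz":0,"claw":0}])

```text
clock: 18.15
eef_pos: [0.6178, -0.1615, 0.2027]
tcp_rot: [[0.033, 0.999, 0.001], [0.999, -0.033, 0.0], [0.0, 0.001, -1.0]]
contact_force: [-1.1, 2.7, -1.5]
gripper_width: 0.111
gripper_force: 30.0
```

```bash
python3 - <<'E'
from h import *
s=manip.sense(); print(s['clock'],s['contact_force'],s['torque'])
E
```

```text
18.15 [-1.1324381   2.74830726 -1.51458094] [ 0.60141842  0.16317175 -0.00358681]
```

Call:
arm_command(increments=[{"tx":0.0002,"ty":0,"tz":0.0004,"wx":0,"wy":0,"wz":0,"claw":0},{"tx":0.0003,"ty":0,"tz":0.0008,"wx":0,"wy":0,"wz":0,"claw":0},{"tx":0.0003,"ty":0,"tz":0.0012,"wx":0,"wy":0,"wz":0,"claw":0},{"tx":0.0003,"ty":0,"tz":0.0012,"wx":0,"wy":0,"wz":0,"claw":0},{"tx":0.0003,"ty":0,"tz":0.0012,"wx":0,"wy":0,"wz":0,"claw":0},{"tx":0.0003,"ty":0,"tz":0.0012,"wx":0,"wy":0,"wz":0,"claw":0},{"tx":0.0003,"ty":0,"tz":0.0012,"wx":0,"wy":0,"wz":0,"claw":0},{"tx":0.0003,"ty":0,"tz":0.0012,"wx":0,"wy":0,"wz":0,"claw":0},{"tx":0.0003,"ty":0,"tz":0.0012,"wx":0,"wy":0,"wz":0,"claw":0},{"tx":0.0003,"ty":0,"tz":0.0012,"wx":0,"wy":0,"wz":0,"claw":0}], force=10)

```text
clock: 19.4
eef_pos: [0.618, -0.1615, 0.2017]
tcp_rot: [[0.033, 0.999, 0.001], [0.999, -0.033, 0.0], [0.0, 0.001, -1.0]]
contact_force: [-0.8, 4.6, 4.7]
gripper_width: 0.112
gripper_force: 10.0
```

```bash
python3 - <<'E'
from h import *
s=manip.sense(); print(s['clock'],s['contact_force'],s['torque'],s['eef_pos'])
E
```

```text
19.4 [-0.81997834  4.63617637  4.70440121] [ 0.81632802  0.21652342 -0.03546397] [ 0.61801615 -0.16149114  0.20169172]
```

Call:
arm_command(increments=[{"tx":0.0003,"ty":0,"tz":-0.0005,"wx":0,"wy":0,"wz":0,"claw":0},{"tx":0.0003,"ty":0,"tz":-0.0005,"wx":0,"wy":0,"wz":0,"claw":0.14},{"tx":0.0003,"ty":0,"tz":-0.0005,"wx":0,"wy":0,"wz":0,"claw":0.18},{"tx":0.0003,"ty":0,"tz":-0.0005,"wx":0,"wy":0,"wz":0,"claw":0.25},{"tx":0.0003,"ty":0,"tz":-0.0005,"wx":0,"wy":0,"wz":0,"claw":0.35},{"tx":0.0003,"ty":0,"tz":-0.0005,"wx":0,"wy":0,"wz":0,"claw":0.45},{"tx":0.0003,"ty":0,"tz":-0.0005,"wx":0,"wy":0,"wz":0,"claw":0.55},{"tx":0.0003,"ty":0,"tz":-0.0005,"wx":0,"wy":0,"wz":0,"claw":0.6},{"tx":0.0003,"ty":0,"tz":-0.0005,"wx":0,"wy":0,"wz":0,"claw":0.6},{"tx":0.0003,"ty":0,"tz":-0.0005,"wx":0,"wy":0,"wz":0,"claw":0.6}])

```text
clock: 20.65
eef_pos: [0.6177, -0.1615, 0.2019]
tcp_rot: [[0.033, 0.999, 0.001], [0.999, -0.033, -0.0], [-0.0, 0.001, -1.0]]
contact_force: [0.3, 0.8, -0.6]
gripper_width: 0.601
gripper_force: 0.0
```

```bash
python3 - <<'E'
from h import *
s=manip.sense(); print(s['clock'],s['contact_force'],s['gripper_width'],s['eef_pos'])
cv2.imwrite("raw_w6.png",capture("wrist")); cv2.imwrite("raw_t6.png",capture("top"))
E
```

```text
20.65 [ 0.33240478  0.83533297 -0.59819466] 0.600872891992636 [ 0.61774812 -0.16145835  0.20194907]
```

Released; rise straight up.

Call:
arm_command(increments=[{"tx":0,"ty":0,"tz":-0.006,"wx":0,"wy":0,"wz":0,"claw":0.6},{"tx":0,"ty":0,"tz":-0.018,"wx":0,"wy":0,"wz":0,"claw":0.6},{"tx":0,"ty":0,"tz":-0.035,"wx":0,"wy":0,"wz":0,"claw":0.6},{"tx":0,"ty":0,"tz":-0.055,"wx":0,"wy":0,"wz":0,"claw":0.6},{"tx":0,"ty":0,"tz":-0.08,"wx":0,"wy":0,"wz":0,"claw":0.6},{"tx":0,"ty":0,"tz":-0.105,"wx":0,"wy":0,"wz":0,"claw":0.6},{"tx":0,"ty":0,"tz":-0.13,"wx":0,"wy":0,"wz":0,"claw":0.6},{"tx":0,"ty":0,"tz":-0.145,"wx":0,"wy":0,"wz":0,"claw":0.6},{"tx":0,"ty":0,"tz":-0.15,"wx":0,"wy":0,"wz":0,"claw":0.6},{"tx":0,"ty":0,"tz":-0.15,"wx":0,"wy":0,"wz":0,"claw":0.6}])

```text
clock: 22.0
eef_pos: [0.6174, -0.1615, 0.3518]
tcp_rot: [[0.033, 0.999, 0.0], [0.999, -0.033, -0.0], [-0.0, 0.0, -1.0]]
contact_force: [0.0, 0.6, -0.3]
gripper_width: 0.603
gripper_force: 0.0
```

```bash
python3 - <<'E'
from h import *
s=manip.sense(); print(s['clock'],s['contact_force'])
w=capture("wrist"); sd=capture("side")
w2=capture("wrist"); print("still:",cv2.absdiff(w,w2)[100:300,200:350].max())
cv2.imwrite("pics/fin.png",np.hstack([cv2.resize(sd[220:340,320:440],(360,360),interpolation=cv2.INTER_CUBIC),cv2.resize(w,(440,360))]))
E
```

```text
22.0 [ 0.03173724  0.55535441 -0.31360619]
still: 121
```

View pics/fin.png

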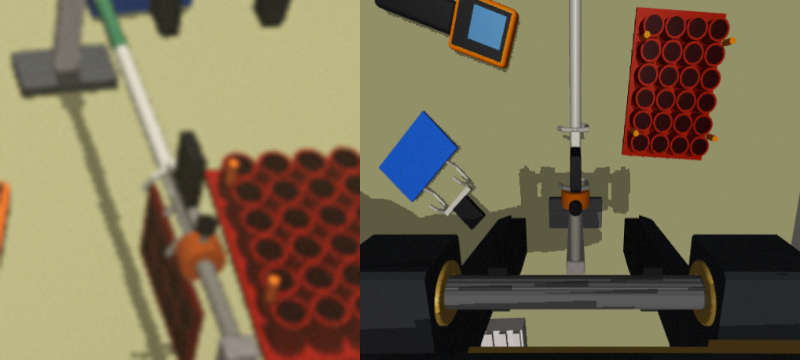

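Call:
arm_command(increments=[{"tx":0,"ty":0,"tz":-0.01,"wx":0,"wy":0,"wz":0,"claw":0.6},{"tx":0,"ty":0,"tz":-0.01,"wx":0,"wy":0,"wz":0,"claw":0.6},{"tx":0,"ty":0,"tz":-0.01,"wx":0,"wy":0,"wz":0,"claw":0.6},{"tx":0,"ty":0,"tz":-0.01,"wx":0,"wy":0,"wz":0,"claw":0.6},{"tx":0,"ty":0,"tz":-0.01,"wx":0,"wy":0,"wz":0,"claw":0.6},{"tx":0,"ty":0,"tz":-0.01,"wx":0,"wy":0,"wz":0,"claw":0.6},{"tx":0,"ty":0,"tz":-0.01,"wx":0,"wy":0,"wz":0,"claw":0.6},{"tx":0,"ty":0,"tz":-0.01,"wx":0,"wy":0,"wz":0,"claw":0.6},{"tx":0,"ty":0,"tz":-0.01,"wx":0,"wy":0,"wz":0,"claw":0.6},{"tx":0,"ty":0,"tz":-0.01,"wx":0,"wy":0,"wz":0,"claw":0.6}])

```text
clock: 23.4
eef_pos: [0.6177, -0.1614, 0.362]
tcp_rot: [[0.033, 0.999, 0.001], [0.999, -0.033, -0.0], [-0.0, 0.001, -1.0]]
contact_force: [-1.5, 0.4, 0.4]
gripper_width: 0.605
gripper_force: 0.0
```

```bash
python3 - <<'E'
from h import *
F=[capture("wrist") for _ in range(8)]
c=[]
for f in F:
    g=cv2.cvtColor(f,cv2.COLOR_BGR2GRAY)[120:290,250:330].astype(np.float32); b=cv2.cvtColor(f,cv2.COLOR_BGR2GRAY)[0:240,400:540].astype(np.float32); c.append((g,b))
for i in range(1,8): print([np.round(cv2.phaseCorrelate(c[0][k],c[i][k])[0],2) for k in(0,1)], [float(abs(c[i][k]-c[0][k]).mean().round(2)) for k in (0,1)])
E
```

```text
[array([ 0.02, -0.  ]), array([0.01, 0.02])] [1.1699999570846558, 1.3600000143051147]
[array([0.01, 0.01]), array([ 0.02, -0.01])] [1.159999966621399, 1.3700000047683716]
[array([ 0.04, -0.04]), array([ 0.01, -0.  ])] [1.1799999475479126, 1.3600000143051147]
[array([-0.01, -0.03]), array([-0., -0.])] [1.159999966621399, 1.3799999952316284]
[array([ 0.03, -0.03]), array([0.01, 0.03])] [1.1699999570846558, 1.3700000047683716]
[array([0.01, 0.01]), array([0.02, 0.02])] [1.1799999475479126, 1.3799999952316284]
[array([ 0.01, -0.01]), array([0.  , 0.05])] [1.1699999570846558, 1.3600000143051147]
```

Everything is still; hand in.

```bash
python3 -c "
from rig import job_done
print(job_done())"
```

```text
the job is handed in; nothing more can be done
None
```

The red plate now hangs still by both hooks on the rail, just touching the orange collar and released; the job is handed in, but the hand-in call returned no verdict.

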